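# Lock the blue slotted weight onto the traction carrier

## Robot

A 6-joint arm with a two-finger parallel gripper is mounted at the origin on the work surface. World frame = base frame: x ahead of the robot, y to its left, z up, the work surface at z = 0. Lengths are in mm, angles in rad, forces in N, time in s.
With the tool pointing down it reaches from about 375 to 900 mm from the base axis. Payload 3.1 kg.
Tool frame: the origin (TCP) lies between the finger pads; the fingertips stand robot.tips_ahead ahead of it and the grasp point (between the pads) lies 5 mm behind it (robot.tips_ahead is the distance from the TCP to the fingertips, in mm); z points along the fingers, y is the direction in which the jaws open and shut (so a half turn about z gives the same grasp; the last joint's range is limited). The gripper opens to 85 mm and grips with 20 to 120 N. Pads are 22 mm wide; open, the fingers measure 114 mm over their backs; the gripper's body (76 mm by 85 mm) begins 54 mm behind the grasp point. The pads swing forward as they close: fully open they stand 13 mm farther back than shut.
Start: joints at [-1.407, 0.527, 1.433, -0, 1.181, -0.178], TCP at [210.1, -588.604, 245.31] pointing down, gripper open.
Joint ranges: [-3.08, 3.08], [-0.75, 2.2], [0.22, 2.44], [-1.43, 4.57], [0, 2.65], [-2.85, 2.85]. Speed limits (rad/s): [2.79, 2.79, 3.14, 3.14, 3.14, 3.14].

## Interface

Orientations are given as a rotation vector (axis times angle).
In Python, from bench import robot gives the robot as it stands.
- The arm moves only by the tool move_arm, never from a script. Its argument "rows" is a list of rows, each an object with "offset": the shift along the world's x, y, z in units of 25 mm (1.0 is 25 mm), a list of three; "rotation": the turn, a rotation vector about the world's x, y, z in units of 6 degrees (1.0 is 6 degrees), a list of three; "fingers": the closure, from 0 (fully open) to 1 (shut). In form: [{"offset": [tx, ty, tz], "rotation": [ax, ay, az], "fingers": fingers}, ...]. A call has exactly 10 rows; each row is the pose to reach, as a shift and turn from the pose measured when the call began; what a row does not reach only later rows make up. A row lasts 1/12 s, in which the tool goes at most 41.7 mm and 7.16 degrees, less where a joint would pass 70% of its speed; a pose out of reach is approached as far as the arm can. A call with a gripper value outside its range is refused whole. The fingers move at their own pace and stop on an object; the grip force is fixed at half the most. Time passes only in rows, so rows that repeat a pose let the fingers close, or fill a call up. It gives the time, the measured TCP pose, the force and the opening at its end, in the units of the state.
- robot.observe(): the state, without advancing time (a new reading comes with each control period).
- robot.snapshot(name): name is "side" or "top"; returns a dict with "color" (400x640x3 uint8, red, green, blue), "range_z" (400x640 float32, mm along the optical axis (not along the pixel's ray), 0 where there is no reading), "fx", "fy", "cx", "cy" (pixels), "extrinsics" (4x4, takes a point from world to camera coordinates). Camera axes: x right, y up, looking along -z (the intrinsics and any distortion apply to the point x, -y, -z); pixel columns grow to the right and rows downward; lengths in mm; the calibration is good to about 2 mm. A picture is of the moment at which its call begins.
- robot.close_job(): hands the job in, once; it reports no verdict.
The state is a dict: "clock": time; "joint_positions": joint angles; "dq": joint speeds; "joint_torque": joint torques, N m; "tool_pos": TCP position; "orientation": TCP orientation; "wrist_force": force on the tool from outside, world axes, zero at the start; "ft_torque": the same for the moment, N m; "gripper_width": finger opening in mm.
Only numpy, scipy, OpenCV 4.12 (cv2) and the standard library are available. Lean on these libraries where they do the work, as an engineer would, in place of code of your own. Each camera call takes 0.05 s, during which the arm holds its last target. There are 200 camera calls.

## Task

Take the blue slotted weight from the white rest and slide it sideways onto the carrier's flat stem, between the stem's head and the small brass weight, gently and without forcing: the stem stands a little to one side of the dock's middle, so feel or look for it. Then turn the blue weight, either way, until its slot is square to the brass weight's slot, and leave it lying flat on the brass weight. Leave the other things on the table where they are.

Things in the scene. Friction and masses are not known exactly. Their poses are not given: they have to be found in the camera images.
- disc_centre (a point): centre, half-way up, of the loose blue weight (white ring on top, about 0.35 kg): a disc 66 mm across, 16 mm thick, with an 18 mm centre hole. A parallel slot 8.5 mm wide runs along its own +x from the hole to the rim, open there. z is up. It starts lying flat on a pad of the rest, slot pointing roughly away from the robot (+x), up to 45 degrees off.
- rest: fixed white rest, 70 x 220 mm, 8 mm high, origin under its middle, long along its y; at y = +65 and -65 mm a round black rubber pad, 46 mm across, top 20 mm above the table. The blue weight lies on one, the steel spare on the other.
- dock: fixed aluminium plate 130 x 130 x 12 mm, origin under its middle, on the table; x (red line) points roughly away from the robot. A low grey cheek (top 16 mm above the table) 46 to 58 mm from the middle at each y side. In it stands the weight carrier: upright flat steel stem, 14 mm long along the dock's x and 6 mm thick along its y, with a round head 26 mm across.
- dock_centre (a point): on the dock's middle axis, 28 mm above the table. The stem is rigid; it is exactly on the middle in the dock's x, but stands anywhere up to 8 mm to either side in the dock's y: not measured, to be felt or seen. Slot clearance is 1.2 mm a side. Heights above the table: free stem 28 to 58 mm, head 58 to 63 mm, eye up to 81 mm.
- dock_front (a point): on the plate's top (12 mm above the table), at the middle of its edge on the robot's side (dock's -x, 65 mm from the middle). A weight enters below the head from here or from the opposite edge, its slot along the dock's x (within 8 degrees); only when the stem is wholly in the centre hole can it be turned, and it then cannot come off.
- lower_slot (a point): middle of the slot's mouth on top (28 mm above the table) of the small brass weight, 48 mm across, 16 mm thick, stiffly seated on the dock's middle (not on the stem: its hole is 28 mm wide). Its slot points along this point's +x, up to 23 degrees either side of the dock's x. The blue weight ends up lying on it, centre 36 mm above the table.
- spare_centre (a point): centre of the spare weight, bare steel with a dark ring, otherwise just like the blue one, on the other pad of the rest; leave it
- bowl: steel bowl, 130 mm across, 45 mm high; origin under its centre; leave it
- pump: white pump bottle with a blue label, 64 mm across, 180 mm high; origin under its centre; leave it
- jar: amber jar with a black lid, 64 mm across, 90 mm high; origin under its centre; leave it
- tape: roll of paper tape lying flat, 72 mm across, 25 mm high; origin under its centre; leave it
- hammer: reflex hammer with a black rubber head, 190 mm long, lying flat; leave it
- cup: steel cup, 72 mm across, 100 mm high; origin under its centre; leave it
There are look-alikes about, which are no part of the job. What is shaped like the part that bears disc_centre but red is not meant.

How it is judged (in metres and radians):
On the way, in this order (a step that is already met when the one before it is completed fails the run):
1. the blue weight is slid onto the stem: level with the free blade (centre 33 to 52 mm above the table), its centre within 14 mm of the dock's middle axis, its slot within 20 degrees of the dock's x (horizontal distance between disc_centre and dock_centre below 0.014 m and height (world z) of disc_centre between 0.033 and 0.052 m and angle between the x axis of disc_centre and the x axis of dock, either way round below 0.35 rad and angle between disc_centre's own z axis and vertical below 0.2 rad), for 0.1 s.
2. the blue weight's slot is turned to within 25 degrees of square to the brass weight's slot (angle between the x axis of disc_centre and the x axis of lower_slot, either way round above 1.134 rad and horizontal distance between disc_centre and dock_centre below 0.014 m and height (world z) of disc_centre below 0.052 m), for 0.1 s.
At the end, for the whole second after the job is handed in: The blue weight lies flat (within 4 degrees) on the brass weight, let go, with the stem through its centre hole (centre 36 mm +- 2.5 mm above the table, within 14 mm of the dock's middle axis), its slot within 25 degrees of square to the brass weight's slot (horizontal distance between disc_centre and dock_centre below 0.014 m and height (world z) of disc_centre between 0.0335 and 0.0385 m and angle between disc_centre's own z axis and vertical below 0.07 rad and angle between the x axis of disc_centre and the x axis of lower_slot, either way round above 1.134 rad); the robot touches nothing.
It fails at once if something is forced: the carrier or the dock's plate is pressed with more than 25 N (contact force between dock and anything else above 25 N).
It fails at once if the spare weight or another loose thing on the table is moved more than 30 mm (distance of any of spare_centre, bowl, pump, jar, tape, hammer, cup from where it was at the start of the episode above 0.03 m).
It also fails if it takes over 61 s, if anything falls off the work surface, if the arm or the gripper's body presses on something with over 40 N, if the wrist force passes 120 N, or if a joint passes its speed limit or range.

## Working session

There is one attempt and no reset: what is moved stays moved. The work goes in short steps, Python scripts to look and compute and a tool call to move; the robot and the scene stay as the last step left them, time stands still between calls to the robot, and variables do not carry over. Pictures are saved under pics/ and viewed, on a budget of 10 in all, crops included, one or two more only if the job needs it, and the job is handed in when it is done.

Besides the shell and the picture viewer there is one more tool, called after ">>>" as name(argument=value, ...) on one line, values as JSON. move_arm: Moves the arm, as the interface text tells. Its arguments: {"type":"object","properties":{"rows":{"type":"array","items":{"type":"object","properties":{"offset":{"type":"array","items":{"type":"number"}},"rotation":{"type":"array","items":{"type":"number"}},"fingers":{"type":"number"}}}}},"required":["rows"]}

```bash
mkdir -p pics
cat > h.py <<'E'
import numpy as np,cv2
from bench import robot
def snap(n,tag):
    s=robot.snapshot(n); np.savez(f'{tag}.npz',**s); cv2.imwrite(f'pics/{tag}.png',s['color'][:,:,::-1]); return s
def cloud(s):
    d=s['range_z']; v,u=np.mgrid[:400,:640]
    c=np.stack([(u-s['cx'])/s['fx']*d,-(v-s['cy'])/s['fy']*d,-d,np.ones_like(d)],-1)
    return (c@np.linalg.inv(s['extrinsics']).T)[...,:3]
def atz(s,u,v,z):
    E=np.linalg.inv(s['extrinsics']); r=E[:3,:3]@[(u-s['cx'])/s['fx'],-(v-s['cy'])/s['fy'],-1]; o=E[:3,3]
    return o+r*(z-o[2])/r[2]
E
python3 - <<'E'
from h import *
print(robot.observe(), robot.tips_ahead)
for n in('side','top'):
    s=snap(n,n+'0'); print(n,s['fx'],s['cx'],s['cy'],np.linalg.inv(s['extrinsics']).round(3).tolist(),[k for k in s])
a=cv2.imread('pics/side0.png');b=cv2.imread('pics/top0.png')
cv2.imwrite('pics/both.png',cv2.resize(np.vstack([a,b]),(480,600)))
E
```

```text
{'clock': 0.0, 'joint_positions': array([-1.40648369e+00,  5.28475031e-01,  1.43393616e+00, -2.31765920e-05,
        1.18139789e+00, -1.78486422e-01]), 'dq': array([-4.63901833e-05,  4.41724427e-04,  2.81119528e-04, -1.43418163e-04,
       -1.46899016e-03, -4.16165038e-04]), 'joint_torque': array([ 1.21898040e-03, -4.42349732e+01, -1.78026080e+01, -1.13420281e-04,
        8.37543514e-03,  8.90577724e-06]), 'tool_pos': array([ 209.99065852, -587.91866462,  244.31737683]), 'orientation': array([-3.09337257e+00, -5.35470458e-01,  8.98447616e-06]), 'wrist_force': array([ 0.61865145,  0.39555592, -0.86105356]), 'ft_torque': array([ 0.01313195, -0.01082436, -0.01751169]), 'gripper_width': 85.32219923780185} 14.0
side 395.5005071763191 319.80508411703784 196.12613901218415 [[-0.899, 0.334, -0.285, 243.833], [-0.439, -0.678, 0.59, 677.604], [0.004, 0.655, 0.756, 902.535], [0.0, 0.0, 0.0, 1.0]] ['color', 'range_z', 'fx', 'fy', 'cx', 'cy', 'extrinsics']
top 401.98308726462517 321.71782971624566 196.25874477116295 [[0.03, 0.991, -0.131, 382.21], [-0.999, 0.031, 0.009, -7.835], [0.013, 0.131, 0.991, 1467.763], [0.0, 0.0, 0.0, 1.0]] ['color', 'range_z', 'fx', 'fy', 'cx', 'cy', 'extrinsics']
```

View pics/top0.png

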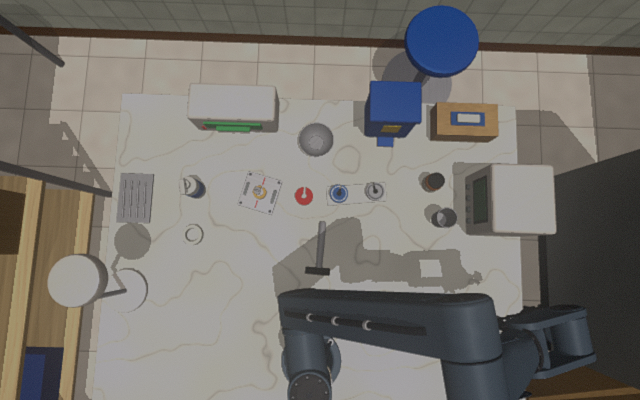

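View pics/side0.png

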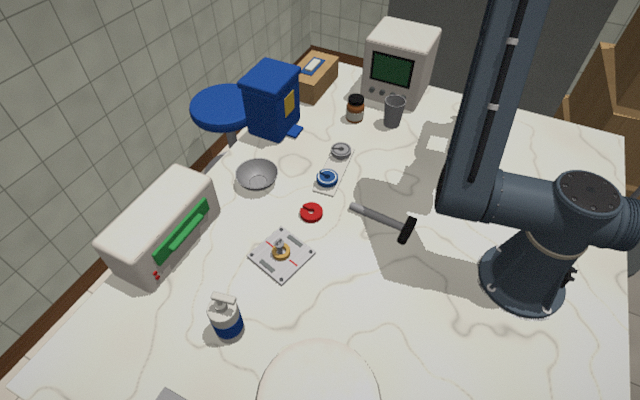

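Top view: dock about (260,192), red decoy (304,196), blue weight (339,194), spare (374,191). Side view: dock (281,253), blue (327,179). Next I'll enlarge these.

```bash
cat >> h.py <<'E'
def mont(crops,out,k=8):
    t=[cv2.resize(cv2.imread(f'pics/{g}.png')[v:v+h,u:u+w],None,fx=k,fy=k,interpolation=cv2.INTER_CUBIC) for g,u,v,w,h in crops]
    cv2.imwrite(out,np.vstack([np.hstack(t[:2]),np.hstack(t[2:])]) if len(t)>2 else np.hstack(t))
E
python3 - <<'E'
from h import *
mont([('top0',235,172,50,37),('top0',322,176,50,37),('side0',256,232,50,37),('side0',302,160,50,37)],'pics/m0.png')
for g in('top0','side0'):
    s=dict(np.load(g+'.npz')); P=cloud(s); hsv=cv2.cvtColor(s['color'],cv2.COLOR_RGB2HSV)
    lo,hi=((170,215),(310,370)) if g=='top0' else ((160,200),(300,350))
    m=np.zeros((400,640),bool); m[lo[0]:lo[1],hi[0]:hi[1]]=1
    b=m&(hsv[...,0]>95)&(hsv[...,0]<125)&(hsv[...,1]>120)
    print(g,b.sum(),np.median(P[b],0).round(1),P[b].min(0).round(1),P[b].max(0).round(1))
    (u,v),r=cv2.minEnclosingCircle(np.argwhere(b)[:,::-1].astype(np.float32)); print(u,v,r,atz(s,u,v,36).round(1))
E
```

```text
top0 20 [590.1 -83.6  37.2] [ 567.2 -101.4   31.4] [603.8 -65.   41.5]
339.0 193.0 5.385264873504639 [585.1 -83.3  36. ]
side0 183 [585.7 -76.7  35.3] [ 554.2 -103.1   16.9] [614.  -43.9  41.2]
327.0 178.5 10.111974716186523 [581.8 -71.8  36. ]
```

View pics/m0.png

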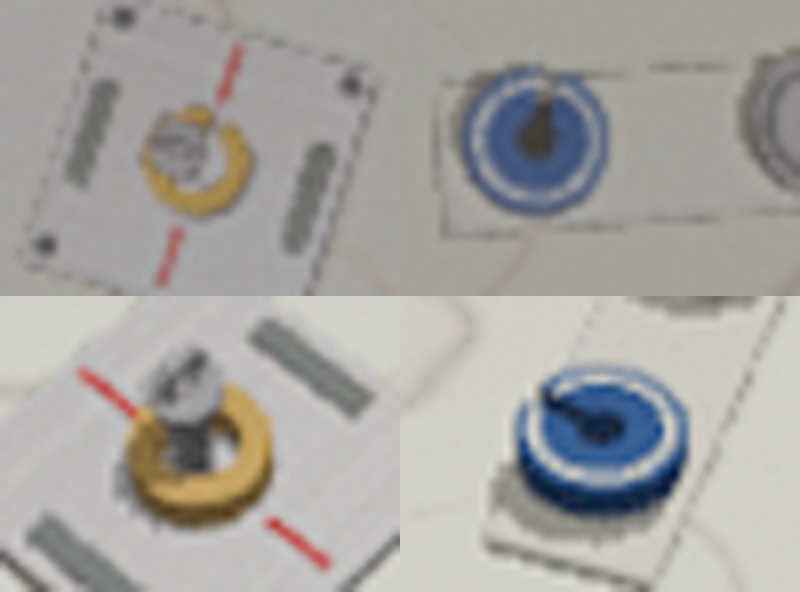

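```bash
cat >> h.py <<'E'
def tri(ss,pp):
    A=[];b=[]
    for s,(u,v) in zip(ss,pp):
        p=atz(s,u,v,0);q=atz(s,u,v,100);d=(q-p)/np.linalg.norm(q-p);M=np.eye(3)-np.outer(d,d);A.append(M);b.append(M@p)
    x=np.linalg.solve(sum(A),sum(b)); return x.round(1),[round(float(np.linalg.norm(M@x-c)),1) for M,c in zip(A,b)]
def crop(o,c,x,y,k=8): return (c[0]+(x+.5)/k-.5-o[0]/k, c[1]+(y+.5)/k-.5-o[1]/k)
E
python3 - <<'E'
from h import *
T=dict(np.load('top0.npz'));S=dict(np.load('side0.npz'))
td=lambda x,y:crop((0,0),(235,172),x,y); tb=lambda x,y:crop((400,0),(322,176),x,y)
sd=lambda x,y:crop((0,296),(256,232),x,y); sb=lambda x,y:crop((400,296),(302,160),x,y)
print('blue',tri([T,S],[tb(536,139),sb(602,428)]),'slot mouth',tri([T,S],[tb(546,80),sb(545,395)]))
for n,s,p in(('blueT',T,tb(536,139)),('mouthT',T,tb(546,80)),('blueS',S,sb(602,428)),('mouthS',S,sb(545,395))): print(n,atz(s,*p,36).round(1))
for n,s,p in(('redT far',T,td(240,45)),('redT farin',T,td(222,103)),('redT nearin',T,td(180,228)),('redT near',T,td(160,283)),('redS far',S,sd(80,370)),('redS near',S,sd(328,568)),('redS ni',S,sd(267,519)),('bolt1',T,td(123,17)),('bolt2',T,td(350,85)),('bolt3',T,td(45,245)),('ckL',T,td(92,133)),('ckR',T,td(308,198)),('ckSfar',S,sd(310,367))): print(n,atz(s,*p,12).round(1))
print('brass',atz(T,*td(198,160),28).round(1),'slot',atz(T,*td(217,120),28).round(1))
print('head',tri([T,S],[td(180,146),sd(188,386)]),atz(T,*td(180,146),65).round(1),atz(S,*sd(188,386),65).round(1),'stem side mid',atz(S,*sd(190,425),50).round(1))
E
```

```text
blue (array([586.2, -81.5,  35.3]), [0.8, 0.8]) slot mouth (array([612.5, -85.3,  37.9]), [0.5, 0.5])
blueT [585.3 -81.7  36. ]
mouthT [612.3 -85.5  36. ]
blueS [586.7 -80.7  36. ]
mouthS [613.7 -86.9  36. ]
redT far [638.5 190.   12. ]
redT farin [611.3 197.   12. ]
redT nearin [553.2 213.2  12. ]
redT near [527.8 221.   12. ]
redS far [641.1 191.5  12. ]
redS near [529.1 222.4  12. ]
redS ni [555.7 215.   12. ]
bolt1 [649.8 244.2  12. ]
bolt2 [621.5 138.9  12. ]
bolt3 [543.5 274.   12. ]
ckL [595.6 255.5  12. ]
ckR [568.8 155.7  12. ]
ckSfar [571.7 156.   12. ]
brass [582.4 204.2  28. ] slot [601.  196.6  28. ]
head (array([584.6, 207.9,  60.6]), [0.7, 0.7]) [583.3 207.   65. ] [583.5 210.5  65. ] stem side mid [581.5 214.9  50. ]
```

Run:
```python
from h import *
e=np.array([np.cos(np.radians(-15.4)),np.sin(np.radians(-15.4))]);f=np.array([-e[1],e[0]]);c=np.array([583.8,206])
for g in('top0','side0'):
    P=cloud(dict(np.load(g+'.npz'))); d=P[...,:2]-c; x=d@e;y=d@f;z=P[...,2]
    for n,m in(('head',(z>52)&(z<90)&(np.hypot(x,y)<35)),('plate',(z>8)&(z<14)&(abs(x)<75)&(abs(y)<75)),('brass',(z>24)&(z<33)&(np.hypot(x,y)<32))):
        q=np.stack([x[m],y[m],z[m]],-1); print(g,n,m.sum(),*[np.percentile(q,p,axis=0).round(1) for p in(1,50,99)], 'mid',((q.min(0)+q.max(0))/2).round(1))
```

```text
top0 head 43 [-12.9  -9.5  56.9] [-2.8  1.7 62.4] [ 9.7 14.  82.6] mid [-1.6  2.1 70.8]
top0 plate 657 [-66.6 -64.9   8.1] [-6.1 -3.6 11.4] [61.2 63.  13.9] mid [-2.7 -0.4 11. ]
top0 brass 56 [-25.1 -23.6  24.3] [-10.8 -11.5  27.7] [19.7 19.5 32.7] mid [-2.6 -0.6 28.5]
side0 head 77 [-12.4  -5.2  58.4] [-2.5  8.1 64.3] [11.9 18.  82.1] mid [-0.6  6.3 70.4]
side0 plate 1258 [-65.1 -60.4   8.7] [-14.9  11.3  12.2] [63.3 67.6 14. ] mid [-1.  3. 11.]
side0 brass 147 [-25.1 -21.1  24.6] [-7.7  8.7 28.3] [23.1 26.5 32.4] mid [-0.3  2.5 28.4]
```

>>> move_arm(rows=[{"offset": [1.2,1.6,0],"rotation": [0,0,-0.5],"fingers": 0},{"offset": [2.4,3.2,0],"rotation": [0,0,-1],"fingers": 0},{"offset": [3.6,4.8,0],"rotation": [0,0,-1.5],"fingers": 0},{"offset": [4.8,6.4,0],"rotation": [0,0,-2],"fingers": 0},{"offset": [6.0,8.0,0],"rotation": [0,0,-2.5],"fingers": 0},{"offset": [7.2,9.6,0],"rotation": [0,0,-3],"fingers": 0},{"offset": [8.4,11.2,0],"rotation": [0,0,-3.5],"fingers": 0},{"offset": [9.6,12.8,0],"rotation": [0,0,-4],"fingers": 0},{"offset": [10.8,14.4,0],"rotation": [0,0,-4.4],"fingers": 0},{"offset": [12.0,16.0,0],"rotation": [0,0,-4.6],"fingers": 0}])

```text
clock: 0.93
tool_pos: [460.4, -253.0, 244.2]
orientation: [-3.132, 0.221, 0.0]
wrist_force: [1.6, -0.9, -0.3]
gripper_width: 85.5
```

>>> move_arm(rows=[{"offset": [1.0,1.4,0],"rotation": [0,0,-0.3],"fingers": 0},{"offset": [2.0,2.8,-0.5],"rotation": [0,0,-0.3],"fingers": 0},{"offset": [3.0,4.2,-1.2],"rotation": [0,0,-0.3],"fingers": 0},{"offset": [4.0,5.5,-2.2],"rotation": [0,0,-0.3],"fingers": 0},{"offset": [4.8,6.6,-3.4],"rotation": [0,0,-0.3],"fingers": 0},{"offset": [5.02,6.86,-4.6],"rotation": [0,0,-0.3],"fingers": 0},{"offset": [5.02,6.86,-5.8],"rotation": [0,0,-0.3],"fingers": 0},{"offset": [5.02,6.86,-6.6],"rotation": [0,0,-0.3],"fingers": 0},{"offset": [5.02,6.86,-6.6],"rotation": [0,0,-0.3],"fingers": 0},{"offset": [5.02,6.86,-6.6],"rotation": [0,0,-0.3],"fingers": 0}])

```text
clock: 1.77
tool_pos: [585.0, -81.1, 77.9]
orientation: [-3.127, 0.27, 0.005]
wrist_force: [0.1, -0.3, -0.2]
gripper_width: 85.5
```

Run:
```python
from h import *
print({k:v.round(3) if hasattr(v,'round') else v for k,v in robot.observe().items() if k in('tool_pos','orientation','wrist_force')})
snap('top','top1');snap('side','side1')
mont([('top1',314,170,50,45),('side1',300,150,50,45)],'pics/m1.png')
```

```text
{'tool_pos': array([584.977, -81.107,  77.94 ]), 'orientation': array([-3.127,  0.27 ,  0.005]), 'wrist_force': array([ 0.075, -0.278, -0.21 ])}
```

View pics/m1.png

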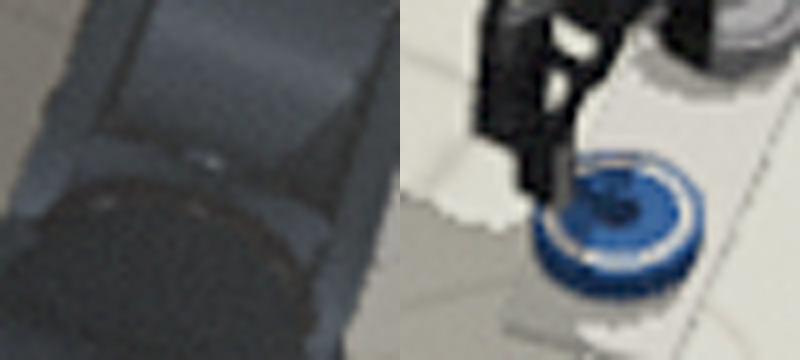

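The top view is blocked by the arm. In the side view the finger hangs over the left rim at (555,190) and straddles the disc centred at (620,210), so I'll descend and grip.

>>> move_arm(rows=[{"offset": [0.02,0,-0.5],"rotation": [0,0,0],"fingers": 0},{"offset": [0.02,0,-1.0],"rotation": [0,0,0],"fingers": 0},{"offset": [0.02,0,-1.5],"rotation": [0,0,0],"fingers": 0},{"offset": [0.02,0,-1.9],"rotation": [0,0,0],"fingers": 0},{"offset": [0.02,0,-2.04],"rotation": [0,0,0],"fingers": 0},{"offset": [0.02,0,-2.04],"rotation": [0,0,0],"fingers": 0},{"offset": [0.02,0,-2.04],"rotation": [0,0,0],"fingers": 0.1},{"offset": [0.02,0,-2.04],"rotation": [0,0,0],"fingers": 0.2},{"offset": [0.02,0,-2.04],"rotation": [0,0,0],"fingers": 0.3},{"offset": [0.02,0,-2.04],"rotation": [0,0,0],"fingers": 0.4}])

```text
clock: 2.7
tool_pos: [587.8, -82.1, 30.6]
orientation: [-3.128, 0.271, -0.006]
wrist_force: [-0.6, 0.7, 4.5]
gripper_width: 63.1
```

>>> move_arm(rows=[{"offset": [0,0,0],"rotation": [0,0,0],"fingers": 0.6},{"offset": [0,0,0],"rotation": [0,0,0],"fingers": 0.8},{"offset": [0,0,0],"rotation": [0,0,0],"fingers": 1},{"offset": [0,0,0],"rotation": [0,0,0],"fingers": 1},{"offset": [0,0,0],"rotation": [0,0,0],"fingers": 1},{"offset": [0,0,0.3],"rotation": [0,0,0],"fingers": 1},{"offset": [0,0,1.0],"rotation": [0,0,0],"fingers": 1},{"offset": [0,0,2.0],"rotation": [0,0,0],"fingers": 1},{"offset": [0,0,3.0],"rotation": [0,0,0],"fingers": 1},{"offset": [0,0,4.0],"rotation": [0,0,0],"fingers": 1}])

```text
clock: 3.53
tool_pos: [587.1, -82.0, 131.2]
orientation: [-3.128, 0.271, -0.003]
wrist_force: [0.5, -0.0, -3.5]
gripper_width: 62.4
```

>>> move_arm(rows=[{"offset": [-0.2,0.8,0],"rotation": [0,0,-0.2],"fingers": 1},{"offset": [-0.5,2.0,0],"rotation": [0,0,-0.4],"fingers": 1},{"offset": [-0.9,3.6,0],"rotation": [0,0,-0.6],"fingers": 1},{"offset": [-1.3,5.2,0],"rotation": [0,0,-0.8],"fingers": 1},{"offset": [-1.7,6.8,0],"rotation": [0,0,-0.92],"fingers": 1},{"offset": [-2.1,8.4,0],"rotation": [0,0,-0.92],"fingers": 1},{"offset": [-2.5,10.0,0],"rotation": [0,0,-0.92],"fingers": 1},{"offset": [-2.8,11.4,0],"rotation": [0,0,-0.92],"fingers": 1},{"offset": [-3.0,12.2,0],"rotation": [0,0,-0.92],"fingers": 1},{"offset": [-3.04,12.5,0],"rotation": [0,0,-0.92],"fingers": 1}])

```text
clock: 4.37
tool_pos: [509.0, 233.7, 131.2]
orientation: [-3.112, 0.415, -0.001]
wrist_force: [-0.3, -0.7, -3.2]
gripper_width: 62.8
```

Run:
```python
from h import *
print({k:v.round(3) if hasattr(v,'round') else v for k,v in robot.observe().items() if k in('tool_pos','orientation','wrist_force','joint_positions')})
snap('top','top2');snap('side','side2')
mont([('top2',210,155,80,80),('side2',250,200,80,80)],'pics/m2.png',5)
```

```text
{'joint_positions': array([2.300e-01, 6.000e-01, 1.699e+00, 2.000e-03, 8.420e-01, 2.064e+00]), 'tool_pos': array([508.983, 233.72 , 131.238]), 'orientation': array([-3.112e+00,  4.150e-01, -1.000e-03]), 'wrist_force': array([-0.265, -0.676, -3.176])}
```

View pics/m2.png

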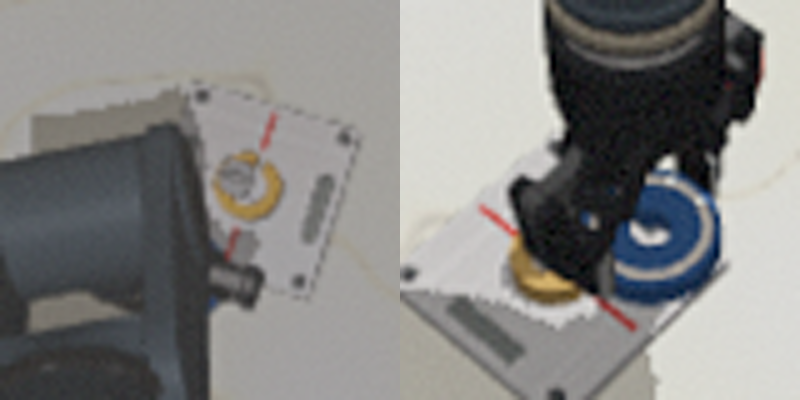

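Top view: brass ring at (245,185) with the head left of its middle at (235,178). The side view shows the blue weight held, with its hole at (650,235). I'll check level and centring with the depth image.

```bash
cat >> h.py <<'E'
def disc(g,box):
    s=dict(np.load(g+'.npz'));P=cloud(s);hsv=cv2.cvtColor(s['color'],cv2.COLOR_RGB2HSV)
    m=np.zeros((400,640),bool);m[box[1]:box[3],box[0]:box[2]]=1
    b=m&(hsv[...,0]>98)&(hsv[...,0]<125)&(hsv[...,1]>110)&(P[...,2]<250)&(P[...,2]>20)
    return s,P,b
E
python3 - <<'E'
from h import *
s,P,b=disc('side2',(350-0,0,640,1)) if 0 else disc('side2',(285,225,320,265))
b&=(P[...,2]<160)
q=P[b];print(len(q),q.min(0).round(1),q.max(0).round(1),np.percentile(q[:,2],[5,25,50,75,95]).round(1))
best=None
rng=np.random.default_rng(0)
for _ in range(500):
    i=rng.choice(len(q),3,replace=False);n=np.cross(q[i[1]]-q[i[0]],q[i[2]]-q[i[0]])
    if np.linalg.norm(n)<100: continue
    n/=np.linalg.norm(n);n*=np.sign(n[2])
    if n[2]<.8: continue
    k=abs((q-q[i[0]])@n)<1.5
    if best is None or k.sum()>best.sum(): best=k
t=q[best];c=t.mean(0);n=np.linalg.svd(t-c)[2][2];n*=np.sign(n[2]);print('top',best.sum(),c.round(1),n.round(3),np.degrees(np.arccos(n[2])).round(1))
im=cv2.resize(s['color'][222:268,282:322,::-1],None,fx=13,fy=13,interpolation=cv2.INTER_CUBIC);cv2.imwrite('pics/m3.png',im)
E
```

```text
288 [475.7 202.8 124.4] [539.7 277.1 159. ] [129.3 135.3 136.8 138.  140.1]
top 163 [500.5 238.7 136.9] [-0.007 -0.008  1.   ] 0.6
```

View pics/m3.png

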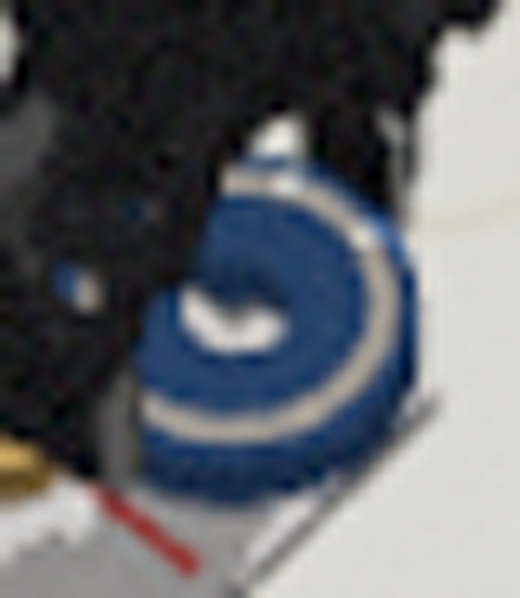

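Run:
```python
from h import *
from scipy.optimize import least_squares
s=dict(np.load('side2.npz'))
pt=lambda x,y:atz(s,282+(x+.5)/13-.5,222+(y+.5)/13-.5,136.9)[:2]
print('hole',pt(237,305).round(1))
ring=np.array([pt(*p) for p in((395,285),(392,330),(370,375),(330,412),(285,433),(235,442),(190,437),(145,415),(372,235),(330,195))])
f=least_squares(lambda p:np.hypot(*(ring-p[:2]).T)-p[2],[510,232,27]).x;print('ring outer',f.round(1),(np.hypot(*(ring-f[:2]).T)-f[2]).round(1))
```

```text
hole [508.3 234.8]
ring outer [508.4 234.7  28.3] [ 0.1 -0.1 -0.2 -0.1  0.1  0.4  0.3 -0.5 -0.2  0.3]
```

```bash
cat >> h.py <<'E'
def proj(s,X):
    c=s['extrinsics']@np.append(X,1); return np.array([s['cx']+s['fx']*c[0]/-c[2],s['cy']-s['fy']*c[1]/-c[2]])
E
python3 - <<'E'
from h import *
s=dict(np.load('side0.npz'));K=20;u0,v0=264,235
im0=cv2.resize(s['color'][v0:v0+30,u0:u0+19,::-1],None,fx=K,fy=K,interpolation=cv2.INTER_CUBIC)
e=np.array([np.cos(np.radians(-15.4)),np.sin(np.radians(-15.4)),0]);f=np.array([-e[1],e[0],0])
out=[im0]
im=im0.copy()
a=np.linspace(0,2*np.pi,60)
for o,col in((3,(0,255,0)),(6,(0,0,255))):
    c=np.array([583.8,206,0])-.6*e+o*f
    def poly(pts,closed=True):
        cv2.polylines(im,[np.int32([(proj(s,p)-(u0,v0)+.5)*K for p in pts])],closed,col,1)
    for z in(63,58): poly([c+13*(np.cos(t)*e+np.sin(t)*f)+[0,0,z] for t in a])
    for dx,dy in((7,3),(7,-3),(-7,3),(-7,-3)): poly([c+dx*e+dy*f+[0,0,z] for z in(28,58)],False)
cv2.imwrite('pics/m4.png',np.hstack([im0,im]))
E
```

```text
(no output)
```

View pics/m4.png

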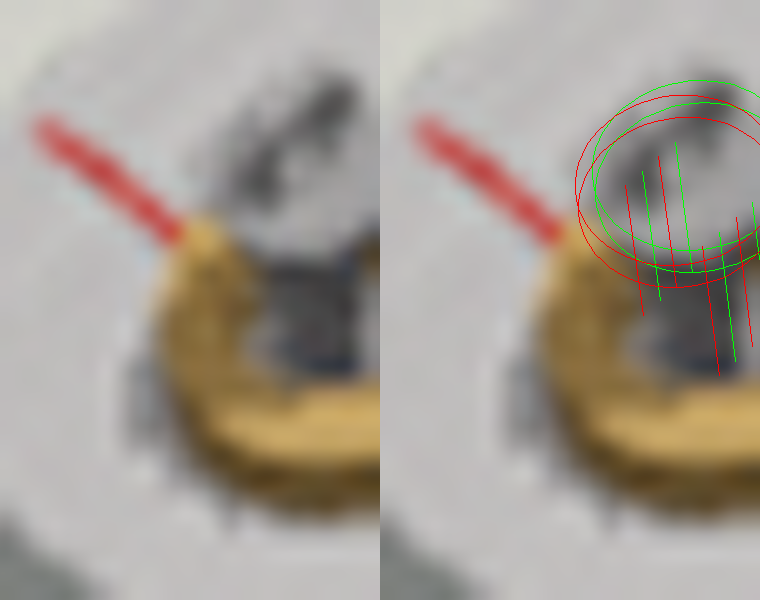

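The head's lower edge sits at y≈250 and the stem's left edge at x≈280, which suggests an offset of 3 or less. I'll make one wider overlay that includes the brass ring and plate.

Run:
```python
from h import *
s=dict(np.load('side0.npz'));K=16;u0,v0=266,236
im0=cv2.resize(s['color'][v0:v0+36,u0:u0+25,::-1],None,fx=K,fy=K,interpolation=cv2.INTER_CUBIC)
e=np.array([np.cos(np.radians(-15.4)),np.sin(np.radians(-15.4)),0]);f=np.array([-e[1],e[0],0])
im=im0.copy();a=np.linspace(0,2*np.pi,80)
def poly(pts,col,closed=True):
    cv2.polylines(im,[np.int32([(proj(s,p)-(u0,v0)+.5)*K for p in pts])],closed,col,1)
for o,col in((0,(0,255,0)),(3,(0,0,255))):
    c=np.array([583.8,206,0])+o*f
    for z in(63,58): poly([c+13*(np.cos(t)*e+np.sin(t)*f)+[0,0,z] for t in a],col)
    poly([c+dx*e+dy*f+[0,0,28] for dx,dy in((7,3),(7,-3),(-7,-3),(-7,3))],col)
    for z,r in((28,24),(28,14)): poly([c+r*(np.cos(t)*e+np.sin(t)*f)+[0,0,z] for t in a],(255,255,0) if o==0 else (255,0,255))
cv2.imwrite('pics/m5.png',np.hstack([im0,im]))
```

```text
(no output)
```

View pics/m5.png

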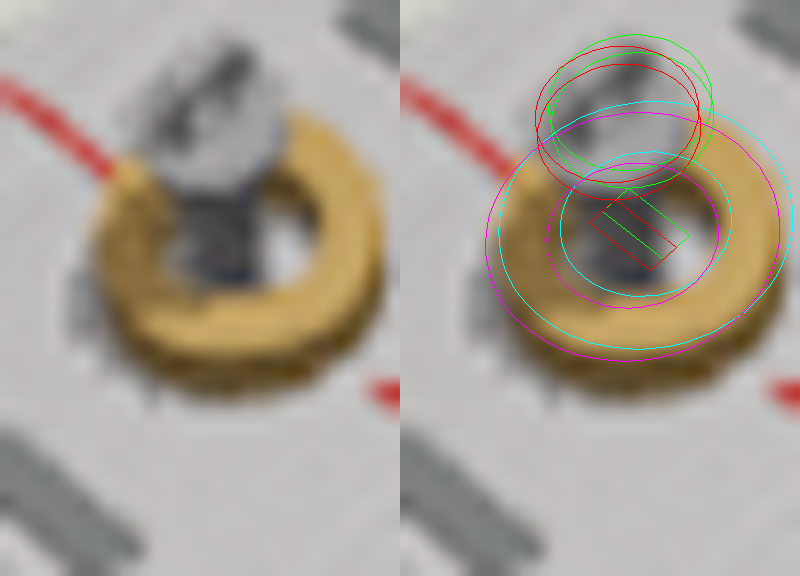

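>>> move_arm(rows=[{"offset": [0,0,-0.6],"rotation": [0,0,0],"fingers": 1},{"offset": [0,0,-1.2],"rotation": [0,0,0],"fingers": 1},{"offset": [0,-0.1,-1.9],"rotation": [0,0,0],"fingers": 1},{"offset": [0,-0.1,-2.6],"rotation": [0,0,0],"fingers": 1},{"offset": [0.1,-0.15,-3.2],"rotation": [0,0,0],"fingers": 1},{"offset": [0.4,-0.25,-3.44],"rotation": [0,0,0],"fingers": 1},{"offset": [0.8,-0.38,-3.44],"rotation": [0,0,0],"fingers": 1},{"offset": [1.1,-0.48,-3.44],"rotation": [0,0,0],"fingers": 1},{"offset": [1.2,-0.51,-3.44],"rotation": [0,0,0],"fingers": 1},{"offset": [1.2,-0.51,-3.44],"rotation": [0,0,0],"fingers": 1}])

```text
clock: 5.3
tool_pos: [543.2, 218.4, 46.5]
orientation: [-3.111, 0.419, -0.009]
wrist_force: [0.7, -0.1, -2.3]
gripper_width: 62.3
```

```bash
cat > st.py <<'E'
from h import *
def st():
    o=robot.observe();r=o['orientation'];y=np.degrees(2*np.arctan2(r[1],r[0]));y=(y+180)%360-180
    d=o['tool_pos'][:2]-[585.4,208.1];a=np.radians(-15.4);e=np.array([np.cos(a),np.sin(a)]);f=np.array([-e[1],e[0]]);F=o['wrist_force']
    print('t',round(o['clock'],2),'s',(d@e).round(2),'lat',(d@f).round(2),'z',o['tool_pos'][2].round(2),'yaw',y.round(2),'F e,f,z',(F[:2]@e).round(2),(F[:2]@f).round(2),F[2].round(2),'T',o['ft_torque'].round(2),'w',round(o['gripper_width'],1))
st()
E
python3 - <<'E'
from st import *
s=snap('side','side3');snap('top','top3')
mont([('side3',255,225,50,50),('top3',235,165,50,50)],'pics/m6.png',8)
E
```

```text
t 5.3 s -43.46 lat -1.27 z 46.5 yaw -15.33 F e,f,z 0.72 0.13 -2.26 T [-0.03 -0.09 -0.05] w 62.3
```

View pics/m6.png

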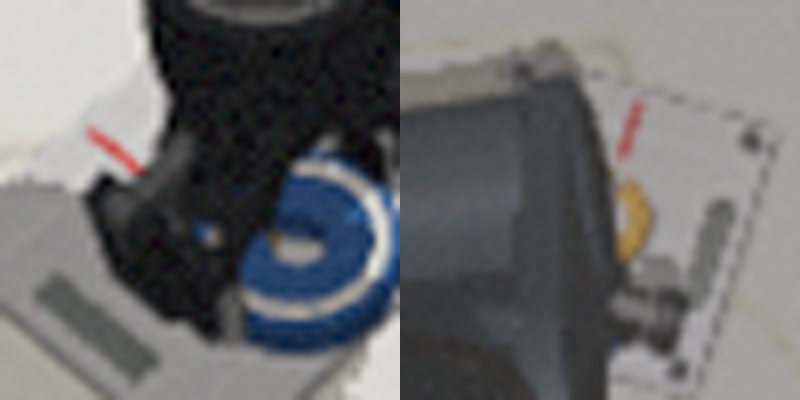

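Side view: the weight is just short of the carrier, with its hole at (295,245). The stem is hidden behind the finger, so from here I go by feel.

>>> move_arm(rows=[{"offset": [0.01,0.03,-0.02],"rotation": [0,0,0],"fingers": 1},{"offset": [0.014,0.05,-0.04],"rotation": [0,0,0],"fingers": 1},{"offset": [0.03,0.05,-0.04],"rotation": [0,0,0],"fingers": 1},{"offset": [0.05,0.04,-0.04],"rotation": [0,0,0],"fingers": 1},{"offset": [0.07,0.035,-0.04],"rotation": [0,0,0],"fingers": 1},{"offset": [0.09,0.03,-0.04],"rotation": [0,0,0],"fingers": 1},{"offset": [0.11,0.025,-0.04],"rotation": [0,0,0],"fingers": 1},{"offset": [0.13,0.02,-0.04],"rotation": [0,0,0],"fingers": 1},{"offset": [0.15,0.015,-0.04],"rotation": [0,0,0],"fingers": 1},{"offset": [0.17,0.01,-0.04],"rotation": [0,0,0],"fingers": 1}])

```text
clock: 6.23
tool_pos: [545.2, 219.1, 45.1]
orientation: [-3.112, 0.417, -0.005]
wrist_force: [0.4, 0.2, -2.5]
gripper_width: 62.7
```

```bash
python3 st.py
```

```text
t 6.23 s -41.68 lat -0.12 z 45.05 yaw -15.27 F e,f,z 0.33 0.29 -2.55 T [-0.02 -0.01 -0.03] w 62.7
```

>>> move_arm(rows=[{"offset": [0.02,-0.005,0],"rotation": [0,0,0],"fingers": 1},{"offset": [0.04,-0.01,0],"rotation": [0,0,0],"fingers": 1},{"offset": [0.06,-0.015,0],"rotation": [0,0,0],"fingers": 1},{"offset": [0.08,-0.02,0],"rotation": [0,0,0],"fingers": 1},{"offset": [0.1,-0.027,0],"rotation": [0,0,0],"fingers": 1},{"offset": [0.12,-0.033,0],"rotation": [0,0,0],"fingers": 1},{"offset": [0.14,-0.038,0],"rotation": [0,0,0],"fingers": 1},{"offset": [0.16,-0.043,0],"rotation": [0,0,0],"fingers": 1},{"offset": [0.16,-0.043,0],"rotation": [0,0,0],"fingers": 1},{"offset": [0.16,-0.043,0],"rotation": [0,0,0],"fingers": 1}])

```text
clock: 7.07
tool_pos: [549.3, 218.0, 45.1]
orientation: [-3.112, 0.417, -0.005]
wrist_force: [-0.6, -0.3, -3.1]
gripper_width: 62.6
```

```bash
python3 st.py
```

```text
t 7.07 s -37.44 lat -0.07 z 45.06 yaw -15.28 F e,f,z -0.5 -0.44 -3.12 T [-0.01 -0.02  0.  ] w 62.6
```

>>> move_arm(rows=[{"offset": [0.02,-0.005,0],"rotation": [0,0,0],"fingers": 1},{"offset": [0.04,-0.01,0],"rotation": [0,0,0],"fingers": 1},{"offset": [0.06,-0.015,0],"rotation": [0,0,0],"fingers": 1},{"offset": [0.08,-0.02,0],"rotation": [0,0,0],"fingers": 1},{"offset": [0.1,-0.027,0],"rotation": [0,0,0],"fingers": 1},{"offset": [0.12,-0.033,0],"rotation": [0,0,0],"fingers": 1},{"offset": [0.12,-0.033,0],"rotation": [0,0,0],"fingers": 1},{"offset": [0.12,-0.033,0],"rotation": [0,0,0],"fingers": 1},{"offset": [0.12,-0.033,0],"rotation": [0,0,0],"fingers": 1},{"offset": [0.12,-0.033,0],"rotation": [0,0,0],"fingers": 1}])

```text
clock: 7.9
tool_pos: [552.3, 217.1, 45.1]
orientation: [-3.112, 0.417, -0.005]
wrist_force: [-0.7, 1.0, -2.7]
gripper_width: 62.5
```

```bash
python3 st.py
```

```text
t 7.9 s -34.27 lat -0.05 z 45.09 yaw -15.27 F e,f,z -0.96 0.8 -2.66 T [ 0.06 -0.04 -0.01] w 62.5
```

>>> move_arm(rows=[{"offset": [0.02,-0.005,0],"rotation": [0,0,0],"fingers": 1},{"offset": [0.04,-0.01,0],"rotation": [0,0,0],"fingers": 1},{"offset": [0.06,-0.015,0],"rotation": [0,0,0],"fingers": 1},{"offset": [0.08,-0.02,0],"rotation": [0,0,0],"fingers": 1},{"offset": [0.1,-0.027,0],"rotation": [0,0,0],"fingers": 1},{"offset": [0.12,-0.033,0],"rotation": [0,0,0],"fingers": 1},{"offset": [0.12,-0.033,0],"rotation": [0,0,0],"fingers": 1},{"offset": [0.12,-0.033,0],"rotation": [0,0,0],"fingers": 1},{"offset": [0.12,-0.033,0],"rotation": [0,0,0],"fingers": 1},{"offset": [0.12,-0.033,0],"rotation": [0,0,0],"fingers": 1}])

```text
clock: 8.73
tool_pos: [555.4, 216.3, 45.1]
orientation: [-3.112, 0.417, -0.005]
wrist_force: [-1.1, -0.0, -2.5]
gripper_width: 62.6
```

```bash
python3 st.py
```

```text
t 8.73 s -31.1 lat -0.05 z 45.09 yaw -15.27 F e,f,z -1.04 -0.29 -2.5 T [ 0.03 -0.03  0.02] w 62.6
```

Past the contact point with no force, so it appears to be in the slot. Continuing.

>>> move_arm(rows=[{"offset": [0.03,-0.008,0],"rotation": [0,0,0],"fingers": 1},{"offset": [0.06,-0.016,0],"rotation": [0,0,0],"fingers": 1},{"offset": [0.09,-0.025,0],"rotation": [0,0,0],"fingers": 1},{"offset": [0.12,-0.033,0],"rotation": [0,0,0],"fingers": 1},{"offset": [0.15,-0.041,0],"rotation": [0,0,0],"fingers": 1},{"offset": [0.18,-0.05,0],"rotation": [0,0,0],"fingers": 1},{"offset": [0.21,-0.058,0],"rotation": [0,0,0],"fingers": 1},{"offset": [0.21,-0.058,0],"rotation": [0,0,0],"fingers": 1},{"offset": [0.21,-0.058,0],"rotation": [0,0,0],"fingers": 1},{"offset": [0.21,-0.058,0],"rotation": [0,0,0],"fingers": 1}])

```text
clock: 9.57
tool_pos: [560.8, 214.9, 45.1]
orientation: [-3.112, 0.417, -0.006]
wrist_force: [0.9, 0.0, -3.3]
gripper_width: 62.6
```

```bash
python3 st.py
```

```text
t 9.57 s -25.47 lat 0.0 z 45.15 yaw -15.28 F e,f,z 0.87 0.28 -3.33 T [ 0.06 -0.07 -0.  ] w 62.6
```

>>> move_arm(rows=[{"offset": [0.03,-0.008,0],"rotation": [0,0,0],"fingers": 1},{"offset": [0.06,-0.016,0],"rotation": [0,0,0],"fingers": 1},{"offset": [0.09,-0.025,0],"rotation": [0,0,0],"fingers": 1},{"offset": [0.12,-0.033,0],"rotation": [0,0,0],"fingers": 1},{"offset": [0.15,-0.041,0],"rotation": [0,0,0],"fingers": 1},{"offset": [0.18,-0.05,0],"rotation": [0,0,0],"fingers": 1},{"offset": [0.21,-0.058,0],"rotation": [0,0,0],"fingers": 1},{"offset": [0.24,-0.066,0],"rotation": [0,0,0],"fingers": 1},{"offset": [0.27,-0.074,0],"rotation": [0,0,0],"fingers": 1},{"offset": [0.27,-0.074,0],"rotation": [0,0,0],"fingers": 1}])

```text
clock: 10.4
tool_pos: [567.9, 212.9, 45.2]
orientation: [-3.112, 0.417, -0.007]
wrist_force: [0.3, -0.2, -2.7]
gripper_width: 62.7
```

```bash
python3 st.py
```

```text
t 10.4 s -18.16 lat -0.01 z 45.15 yaw -15.28 F e,f,z 0.37 -0.1 -2.69 T [ 0.04 -0.06  0.  ] w 62.7
```

>>> move_arm(rows=[{"offset": [0.03,-0.008,0],"rotation": [0,0,0],"fingers": 1},{"offset": [0.06,-0.016,0],"rotation": [0,0,0],"fingers": 1},{"offset": [0.09,-0.025,0],"rotation": [0,0,0],"fingers": 1},{"offset": [0.12,-0.033,0],"rotation": [0,0,0],"fingers": 1},{"offset": [0.15,-0.041,0],"rotation": [0,0,0],"fingers": 1},{"offset": [0.18,-0.05,0],"rotation": [0,0,0],"fingers": 1},{"offset": [0.21,-0.058,0],"rotation": [0,0,0],"fingers": 1},{"offset": [0.24,-0.066,0],"rotation": [0,0,0],"fingers": 1},{"offset": [0.27,-0.074,0],"rotation": [0,0,0],"fingers": 1},{"offset": [0.27,-0.074,0],"rotation": [0,0,0],"fingers": 1}])

```text
clock: 11.23
tool_pos: [575.0, 211.0, 45.2]
orientation: [-3.112, 0.417, -0.007]
wrist_force: [-0.1, 0.6, -3.3]
gripper_width: 62.5
```

```bash
python3 st.py
```

```text
t 11.23 s -10.83 lat 0.01 z 45.18 yaw -15.28 F e,f,z -0.25 0.51 -3.32 T [ 0.1  -0.02 -0.04] w 62.5
```

>>> move_arm(rows=[{"offset": [0.03,-0.008,0],"rotation": [0,0,0],"fingers": 1},{"offset": [0.06,-0.016,0],"rotation": [0,0,0],"fingers": 1},{"offset": [0.09,-0.025,0],"rotation": [0,0,0],"fingers": 1},{"offset": [0.12,-0.033,0],"rotation": [0,0,0],"fingers": 1},{"offset": [0.15,-0.041,0],"rotation": [0,0,0],"fingers": 1},{"offset": [0.18,-0.05,0],"rotation": [0,0,0],"fingers": 1},{"offset": [0.21,-0.058,0],"rotation": [0,0,0],"fingers": 1},{"offset": [0.24,-0.066,0],"rotation": [0,0,0],"fingers": 1},{"offset": [0.24,-0.066,0],"rotation": [0,0,0],"fingers": 1},{"offset": [0.24,-0.066,0],"rotation": [0,0,0],"fingers": 1}])

```text
clock: 12.07
tool_pos: [581.3, 209.3, 45.2]
orientation: [-3.112, 0.417, -0.008]
wrist_force: [0.3, -0.4, -2.8]
gripper_width: 63.3
```

```bash
python3 st.py
```

```text
t 12.07 s -4.3 lat 0.04 z 45.22 yaw -15.28 F e,f,z 0.42 -0.33 -2.84 T [ 0.08 -0.08  0.04] w 63.3
```

>>> move_arm(rows=[{"offset": [0.02,-0.005,0],"rotation": [0,0,0],"fingers": 1},{"offset": [0.04,-0.01,0],"rotation": [0,0,0],"fingers": 1},{"offset": [0.06,-0.015,0],"rotation": [0,0,0],"fingers": 1},{"offset": [0.08,-0.02,0],"rotation": [0,0,0],"fingers": 1},{"offset": [0.1,-0.027,0],"rotation": [0,0,0],"fingers": 1},{"offset": [0.12,-0.033,0],"rotation": [0,0,0],"fingers": 1},{"offset": [0.14,-0.038,0],"rotation": [0,0,0],"fingers": 1},{"offset": [0.14,-0.038,0],"rotation": [0,0,0],"fingers": 1},{"offset": [0.14,-0.038,0],"rotation": [0,0,0],"fingers": 1},{"offset": [0.14,-0.038,0],"rotation": [0,0,0],"fingers": 1}])

```text
clock: 12.9
tool_pos: [584.7, 208.2, 45.2]
orientation: [-3.112, 0.418, -0.008]
wrist_force: [0.7, -0.7, -3.2]
gripper_width: 62.6
```

```bash
python3 st.py
```

```text
t 12.9 s -0.69 lat -0.06 z 45.21 yaw -15.28 F e,f,z 0.82 -0.48 -3.18 T [-0.02 -0.01  0.02] w 62.6
```

>>> move_arm(rows=[{"offset": [0.01,-0.003,0],"rotation": [0,0,0],"fingers": 1},{"offset": [0.02,-0.005,0],"rotation": [0,0,0],"fingers": 1},{"offset": [0.03,-0.008,0],"rotation": [0,0,0],"fingers": 1},{"offset": [0.04,-0.01,0],"rotation": [0,0,0],"fingers": 1},{"offset": [0.04,-0.01,0],"rotation": [0,0,0],"fingers": 1},{"offset": [0.04,-0.01,0],"rotation": [0,0,0],"fingers": 1},{"offset": [0.04,-0.01,0],"rotation": [0,0,0],"fingers": 1},{"offset": [0.04,-0.01,0],"rotation": [0,0,0],"fingers": 1},{"offset": [0.04,-0.01,0],"rotation": [0,0,0],"fingers": 1},{"offset": [0.04,-0.01,0],"rotation": [0,0,0],"fingers": 1}])

```text
clock: 13.73
tool_pos: [585.7, 208.0, 45.2]
orientation: [-3.112, 0.418, -0.008]
wrist_force: [0.1, -0.1, -2.6]
gripper_width: 63.0
```

Run:
```python
from st import *
s=snap('side','side4')
mont([('side4',240,205,50,60),('side0',240,205,50,60)],'pics/m7.png',8)
```

```text
t 13.73 s 0.32 lat -0.01 z 45.2 yaw -15.29 F e,f,z 0.17 -0.06 -2.57 T [-0.   -0.02  0.02] w 63.0
```

View pics/m7.png

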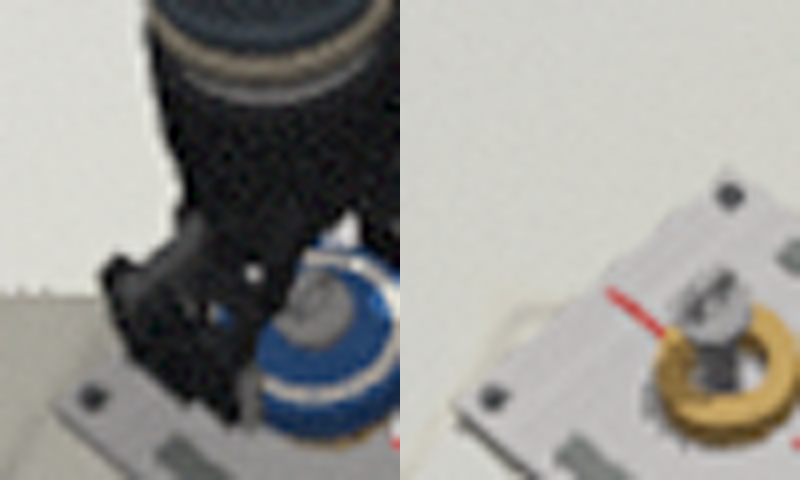

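The head at (320,305) now stands over the blue weight, so the stem is on. Next I feel for the hole's back wall.

>>> move_arm(rows=[{"offset": [0.01,-0.003,0],"rotation": [0,0,0],"fingers": 1},{"offset": [0.02,-0.005,0],"rotation": [0,0,0],"fingers": 1},{"offset": [0.03,-0.008,0],"rotation": [0,0,0],"fingers": 1},{"offset": [0.04,-0.01,0],"rotation": [0,0,0],"fingers": 1},{"offset": [0.05,-0.013,0],"rotation": [0,0,0],"fingers": 1},{"offset": [0.05,-0.013,0],"rotation": [0,0,0],"fingers": 1},{"offset": [0.05,-0.013,0],"rotation": [0,0,0],"fingers": 1},{"offset": [0.05,-0.013,0],"rotation": [0,0,0],"fingers": 1},{"offset": [0.05,-0.013,0],"rotation": [0,0,0],"fingers": 1},{"offset": [0.05,-0.013,0],"rotation": [0,0,0],"fingers": 1}])

```text
clock: 14.62
tool_pos: [586.9, 207.7, 45.2]
orientation: [-3.112, 0.417, -0.008]
wrist_force: [0.4, 1.3, -3.0]
gripper_width: 62.8
```

```bash
python3 st.py
```

```text
t 14.62 s 1.6 lat 0.01 z 45.2 yaw -15.28 F e,f,z 0.04 1.35 -3.02 T [-0.   -0.01  0.  ] w 62.8
```

>>> move_arm(rows=[{"offset": [0.01,-0.003,0],"rotation": [0,0,0],"fingers": 1},{"offset": [0.02,-0.005,0],"rotation": [0,0,0],"fingers": 1},{"offset": [0.03,-0.008,0],"rotation": [0,0,0],"fingers": 1},{"offset": [0.04,-0.01,0],"rotation": [0,0,0],"fingers": 1},{"offset": [0.04,-0.01,0],"rotation": [0,0,0],"fingers": 1},{"offset": [0.04,-0.01,0],"rotation": [0,0,0],"fingers": 1},{"offset": [0.04,-0.01,0],"rotation": [0,0,0],"fingers": 1},{"offset": [0.04,-0.01,0],"rotation": [0,0,0],"fingers": 1},{"offset": [0.04,-0.01,0],"rotation": [0,0,0],"fingers": 1},{"offset": [0.04,-0.01,0],"rotation": [0,0,0],"fingers": 1}])

```text
clock: 15.45
tool_pos: [587.3, 207.5, 45.1]
orientation: [-3.112, 0.417, -0.006]
wrist_force: [-3.9, 1.6, -1.6]
gripper_width: 62.9
```

```bash
python3 st.py
```

```text
t 15.45 s 2.01 lat -0.09 z 45.07 yaw -15.28 F e,f,z -4.21 0.53 -1.61 T [0.15 0.53 0.01] w 62.9
```

Back wall contact at s≈2 (4 N). I'll back off 1.6 mm to the centre and turn the first 12°.

>>> move_arm(rows=[{"offset": [-0.03,0.008,0],"rotation": [0,0,0],"fingers": 1},{"offset": [-0.062,0.017,0],"rotation": [0,0,0],"fingers": 1},{"offset": [-0.062,0.017,0],"rotation": [0,0,0],"fingers": 1},{"offset": [-0.062,0.017,0],"rotation": [0,0,0.3],"fingers": 1},{"offset": [-0.062,0.017,0],"rotation": [0,0,0.7],"fingers": 1},{"offset": [-0.062,0.017,0],"rotation": [0,0,1.1],"fingers": 1},{"offset": [-0.062,0.017,0],"rotation": [0,0,1.5],"fingers": 1},{"offset": [-0.062,0.017,0],"rotation": [0,0,1.8],"fingers": 1},{"offset": [-0.062,0.017,0],"rotation": [0,0,2.0],"fingers": 1},{"offset": [-0.062,0.017,0],"rotation": [0,0,2.0],"fingers": 1}])

```text
clock: 16.28
tool_pos: [586.5, 207.8, 45.2]
orientation: [-3.138, 0.089, -0.008]
wrist_force: [-0.9, 0.5, -2.3]
gripper_width: 62.7
```

```bash
python3 st.py
```

```text
t 16.28 s 1.18 lat 0.03 z 45.24 yaw -3.27 F e,f,z -0.96 0.24 -2.34 T [0.   0.   0.06] w 62.7
```

>>> move_arm(rows=[{"offset": [-0.03,0.008,0],"rotation": [0,0,0],"fingers": 1},{"offset": [-0.03,0.008,0],"rotation": [0,0,0.3],"fingers": 1},{"offset": [-0.03,0.008,0],"rotation": [0,0,0.7],"fingers": 1},{"offset": [-0.03,0.008,0],"rotation": [0,0,1.1],"fingers": 1},{"offset": [-0.03,0.008,0],"rotation": [0,0,1.5],"fingers": 1},{"offset": [-0.03,0.008,0],"rotation": [0,0,1.9],"fingers": 1},{"offset": [-0.03,0.008,0],"rotation": [0,0,2.3],"fingers": 1},{"offset": [-0.03,0.008,0],"rotation": [0,0,2.7],"fingers": 1},{"offset": [-0.03,0.008,0],"rotation": [0,0,3.0],"fingers": 1},{"offset": [-0.03,0.008,0],"rotation": [0,0,3.0],"fingers": 1}])

```text
clock: 17.12
tool_pos: [586.0, 208.0, 45.3]
orientation: [-3.113, -0.402, -0.008]
wrist_force: [-0.9, 0.3, -2.9]
gripper_width: 62.5
```

```bash
python3 st.py
```

```text
t 17.12 s 0.63 lat 0.09 z 45.3 yaw 14.73 F e,f,z -0.96 0.03 -2.91 T [ 0.02 -0.02  0.01] w 62.5
```

No force. Turning on, 24° per call.

>>> move_arm(rows=[{"offset": [0,0,0],"rotation": [0,0,0.3],"fingers": 1},{"offset": [0,0,0],"rotation": [0,0,0.7],"fingers": 1},{"offset": [0,0,0],"rotation": [0,0,1.2],"fingers": 1},{"offset": [0,0,0],"rotation": [0,0,1.7],"fingers": 1},{"offset": [0,0,0],"rotation": [0,0,2.2],"fingers": 1},{"offset": [0,0,0],"rotation": [0,0,2.7],"fingers": 1},{"offset": [0,0,0],"rotation": [0,0,3.2],"fingers": 1},{"offset": [0,0,0],"rotation": [0,0,3.7],"fingers": 1},{"offset": [0,0,0],"rotation": [0,0,4.0],"fingers": 1},{"offset": [0,0,0],"rotation": [0,0,4.0],"fingers": 1}])

```text
clock: 17.95
tool_pos: [585.9, 209.0, 45.3]
orientation: [-2.959, -1.038, -0.008]
wrist_force: [-0.2, 4.3, -3.2]
gripper_width: 62.7
```

```bash
python3 st.py
```

```text
t 17.95 s 0.29 lat 0.99 z 45.32 yaw 38.66 F e,f,z -1.33 4.09 -3.21 T [ 0.67  0.1  -0.02] w 62.7
```

>>> move_arm(rows=[{"offset": [0.004,0.015,0],"rotation": [0,0,0],"fingers": 1},{"offset": [0.008,0.03,0],"rotation": [0,0,0],"fingers": 1},{"offset": [0.008,0.03,0],"rotation": [0,0,0],"fingers": 1},{"offset": [0.008,0.03,0],"rotation": [0,0,0.3],"fingers": 1},{"offset": [0.008,0.03,0],"rotation": [0,0,0.7],"fingers": 1},{"offset": [0.008,0.03,0],"rotation": [0,0,1.1],"fingers": 1},{"offset": [0.008,0.03,0],"rotation": [0,0,1.5],"fingers": 1},{"offset": [0.008,0.03,0],"rotation": [0,0,1.8],"fingers": 1},{"offset": [0.008,0.03,0],"rotation": [0,0,2.0],"fingers": 1},{"offset": [0.008,0.03,0],"rotation": [0,0,2.0],"fingers": 1}])

```text
clock: 18.78
tool_pos: [586.2, 210.2, 45.4]
orientation: [-2.834, -1.341, -0.008]
wrist_force: [-0.7, 4.8, -3.3]
gripper_width: 62.4
```

```bash
python3 st.py
```

```text
t 18.78 s 0.17 lat 2.25 z 45.38 yaw 50.64 F e,f,z -1.95 4.42 -3.28 T [ 0.67  0.09 -0.06] w 62.4
```

>>> move_arm(rows=[{"offset": [-0.005,0.03,0],"rotation": [0,0,0],"fingers": 1},{"offset": [-0.01,0.06,0],"rotation": [0,0,0],"fingers": 1},{"offset": [-0.01,0.06,0],"rotation": [0,0,0],"fingers": 1},{"offset": [-0.01,0.06,0],"rotation": [0,0,0.3],"fingers": 1},{"offset": [-0.01,0.06,0],"rotation": [0,0,0.7],"fingers": 1},{"offset": [-0.01,0.06,0],"rotation": [0,0,1.1],"fingers": 1},{"offset": [-0.01,0.06,0],"rotation": [0,0,1.5],"fingers": 1},{"offset": [-0.01,0.06,0],"rotation": [0,0,1.8],"fingers": 1},{"offset": [-0.01,0.06,0],"rotation": [0,0,2.0],"fingers": 1},{"offset": [-0.01,0.06,0],"rotation": [0,0,2.0],"fingers": 1}])

```text
clock: 19.62
tool_pos: [585.9, 211.5, 45.4]
orientation: [-2.678, -1.63, -0.007]
wrist_force: [-0.4, -0.2, -2.4]
gripper_width: 62.7
```

```bash
python3 st.py
```

```text
t 19.62 s -0.36 lat 3.38 z 45.35 yaw 62.65 F e,f,z -0.32 -0.34 -2.43 T [0.04 0.04 0.  ] w 62.7
```

>>> move_arm(rows=[{"offset": [0,0.01,0],"rotation": [0,0,0.4],"fingers": 1},{"offset": [0,0.01,0],"rotation": [0,0,0.8],"fingers": 1},{"offset": [0,0.01,0],"rotation": [0,0,1.2],"fingers": 1},{"offset": [0,0.01,0],"rotation": [0,0,1.2],"fingers": 1},{"offset": [0,0.01,-0.05],"rotation": [0,0,1.2],"fingers": 1},{"offset": [0,0.01,-0.1],"rotation": [0,0,1.2],"fingers": 1},{"offset": [0,0.01,-0.15],"rotation": [0,0,1.2],"fingers": 1},{"offset": [0,0.01,-0.2],"rotation": [0,0,1.2],"fingers": 1},{"offset": [0,0.01,-0.24],"rotation": [0,0,1.2],"fingers": 1},{"offset": [0,0.01,-0.24],"rotation": [0,0,1.2],"fingers": 1}])

```text
clock: 20.45
tool_pos: [585.8, 211.6, 39.0]
orientation: [-2.57, -1.794, -0.005]
wrist_force: [-0.4, 0.8, -4.1]
gripper_width: 62.6
```

Run:
```python
from st import *
s=snap('side','side5');t=snap('top','top5')
mont([('side5',245,215,50,60),('top5',235,165,50,60)],'pics/m8.png',8)
```

```text
t 20.45 s -0.5 lat 3.48 z 39.01 yaw 69.83 F e,f,z -0.57 0.68 -4.1 T [ 0.08  0.1  -0.01] w 62.6
```

View pics/m8.png

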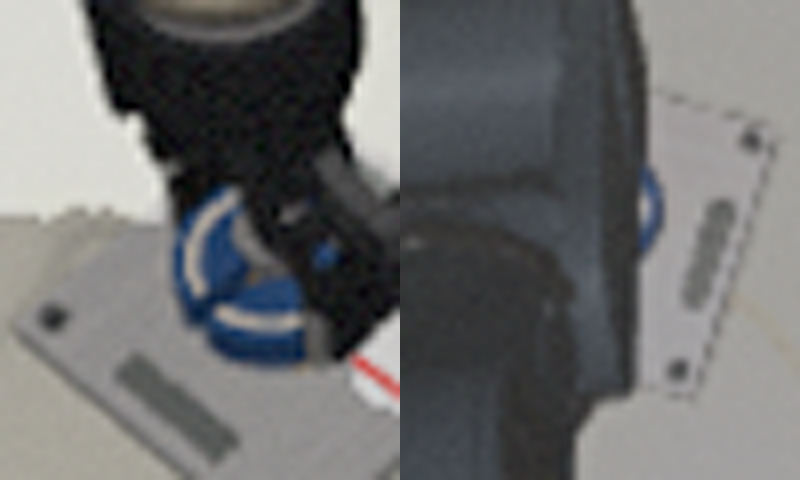

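The slot now points to the dock's +y side, at (205,305) in the side view. I'll set it down and let go.

>>> move_arm(rows=[{"offset": [0,0,-0.02],"rotation": [0,0,0],"fingers": 1},{"offset": [0,0,-0.03],"rotation": [0,0,0],"fingers": 1},{"offset": [0,0,-0.03],"rotation": [0,0,0],"fingers": 0.6},{"offset": [0,0,-0.03],"rotation": [0,0,0],"fingers": 0.4},{"offset": [0,0,-0.03],"rotation": [0,0,0],"fingers": 0.2},{"offset": [0,0,-0.03],"rotation": [0,0,0],"fingers": 0},{"offset": [0,0,-0.03],"rotation": [0,0,0],"fingers": 0},{"offset": [0,0,-0.03],"rotation": [0,0,0],"fingers": 0},{"offset": [0,0,-0.03],"rotation": [0,0,0],"fingers": 0},{"offset": [0,0,-0.03],"rotation": [0,0,0],"fingers": 0}])

```text
clock: 21.38
tool_pos: [586.1, 211.6, 38.5]
orientation: [-2.57, -1.794, -0.006]
wrist_force: [0.6, -0.0, -0.3]
gripper_width: 85.4
```

```bash
python3 st.py
```

```text
t 21.38 s -0.29 lat 3.56 z 38.55 yaw 69.84 F e,f,z 0.56 0.12 -0.31 T [ 0.   -0.01  0.03] w 85.4
```

>>> move_arm(rows=[{"offset": [0,0,0.2],"rotation": [0,0,0],"fingers": 0},{"offset": [0,0,0.5],"rotation": [0,0,0],"fingers": 0},{"offset": [0,0,1.0],"rotation": [0,0,0],"fingers": 0},{"offset": [0,0,1.7],"rotation": [0,0,0],"fingers": 0},{"offset": [0,0,2.4],"rotation": [0,0,0],"fingers": 0},{"offset": [0,0,3.2],"rotation": [0,0,0],"fingers": 0},{"offset": [0,0,4.0],"rotation": [0,0,0],"fingers": 0},{"offset": [0,0,4.8],"rotation": [0,0,0],"fingers": 0},{"offset": [0,0,5.4],"rotation": [0,0,0],"fingers": 0},{"offset": [0,0,5.6],"rotation": [0,0,0],"fingers": 0}])

```text
clock: 22.22
tool_pos: [587.8, 212.0, 182.8]
orientation: [-2.572, -1.796, -0.016]
wrist_force: [0.6, 0.3, 0.3]
gripper_width: 85.2
```

>>> move_arm(rows=[{"offset": [-0.3,-1,0.5],"rotation": [0,0,0],"fingers": 0},{"offset": [-0.6,-2,0.5],"rotation": [0,0,0],"fingers": 0},{"offset": [-0.9,-3,0.5],"rotation": [0,0,0],"fingers": 0},{"offset": [-1.2,-4,0.5],"rotation": [0,0,0],"fingers": 0},{"offset": [-1.5,-5,0.5],"rotation": [0,0,0],"fingers": 0},{"offset": [-1.8,-6,0.5],"rotation": [0,0,0],"fingers": 0},{"offset": [-2.1,-7,0.5],"rotation": [0,0,0],"fingers": 0},{"offset": [-2.4,-8,0.5],"rotation": [0,0,0],"fingers": 0},{"offset": [-2.7,-8.6,0.5],"rotation": [0,0,0],"fingers": 0},{"offset": [-2.7,-8.8,0.5],"rotation": [0,0,0],"fingers": 0}])

```text
clock: 23.05
tool_pos: [518.7, -9.9, 195.4]
orientation: [-2.574, -1.792, -0.013]
wrist_force: [0.0, 0.7, -0.6]
gripper_width: 85.1
```

Run:
```python
from st import *
s=snap('side','side6');t=snap('top','top6')
mont([('side6',255,225,50,50),('top6',235,167,50,50)],'pics/m9.png',8)
e=np.array([np.cos(np.radians(-15.4)),np.sin(np.radians(-15.4))])
s,P,b=disc('side6',(255,225,310,280)); b&=(P[...,2]>38)
q=P[b];k=abs(q[:,2]-np.median(q[:,2]))<4;q=q[k];c=q.mean(0);n=np.linalg.svd(q-c)[2][2];print(len(q),c.round(1),np.degrees(np.arccos(abs(n[2]))).round(1))
```

```text
t 23.05 s -6.44 lat -227.84 z 195.43 yaw 69.69 F e,f,z -0.13 0.67 -0.56 T [ 0.07  0.04 -0.01] w 85.1
165 [579.8 218.6  44.4] 1.6
```

View pics/m9.png

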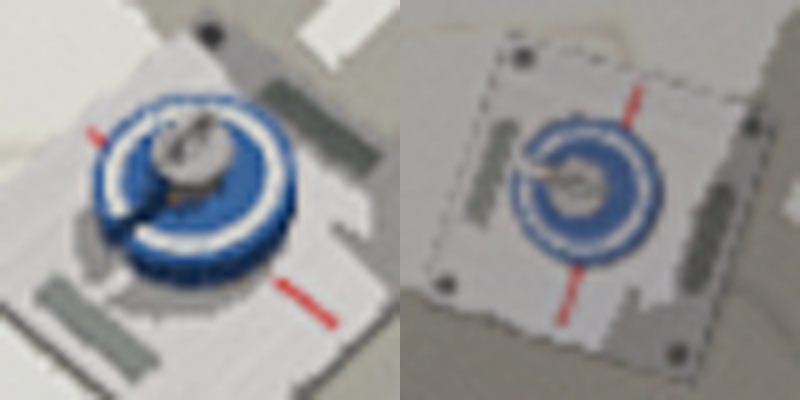

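Both views show the blue weight flat. Its slot runs from (585,190) to (525,168) in the top view, a yaw of about 70°, and its top stands at 44 mm. I'm handing in.

```bash
python3 -c "from bench import robot; print(robot.close_job())"
```

```text
the job is handed in; nothing more can be done
None
```

The blue weight is on the carrier's stem, lying flat on the brass weight with its slot roughly square to the brass slot. I handed the job in at about 23 s; no verdict was given.

**What I did:** I gripped the weight across its slot, slid it under the head from the robot's side, and felt the back of its centre hole at about 4 N. I then turned it about 85°, following side forces of up to about 4.5 N, set it down, let go and moved the arm away.

**Last checks:**
- **Height:** the side depth image put the top face at 44.4 mm, so the centre is about 36.4 mm above the table.
- **Tilt:** the fitted plane was 1.6° off level.
- **Slot angle:** the blue slot sits at a yaw of about 70°. I measured the brass slot at about -22° before it was covered, so they are about 92° apart, but that brass reading is only good to several degrees.
- **Robot:** the wrist force was back to about zero, and the arm was clear of everything.

**What did not agree:**
- The two cameras differed by about 3 mm across the dock.
- The gripper read about 62.6 mm on the 66 mm disc. The disc still measured level and centred to about 1 mm in the side view.
- While turning, the tool had to drift about 3.5 mm sideways, so the disc was probably gripped slightly off-centre.

I did not re-measure the other things on the table after the move.

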